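Load the test rack in reverse order

TASK

Move the four repaired circuit modules from the grey cradles of the parking row into the empty test rack, one to a bay, in reverse order: the module that stands leftmost in the parking row goes into the rightmost bay, the next into the bay beside it, and so on. Keep them upright, set each one down on the floor of its bay, lined up lengthwise with the bay either way round, without dropping it, and leave all four standing released and still.

Things in the scene. Friction and masses are not known exactly. Their poses are not given: they have to be found in the camera images.
- module_twincan: Loose upright circuit module, 180 g, with two upright black round cans 27 mm across side by side. Foot 60 (x) x 30 (y) mm; nothing wider than that, up to 50 mm; above, centred, an aluminium grip block 30 (x) x 14 (y) mm from 50 to 86 mm (the top). Stands by itself. Origin: centre of the underside; x along the 60 mm side, z up.
- module_coil: Loose upright circuit module, 250 g, with a lying copper-coloured coil, 28 mm across, in a dark steel core; the lowest module. Foot 60 (x) x 30 (y) mm; nothing wider than that, up to 36 mm; above, centred, an aluminium grip block 30 (x) x 14 (y) mm from 36 to 72 mm (the top). Stands by itself. Origin: centre of the underside; x along the 60 mm side, z up.
- module_fourcap: Loose upright circuit module, 150 g, with four slim aluminium cans 12 mm across, one near each corner, around a bare green board; the tallest module. Foot 60 (x) x 30 (y) mm; nothing wider than that, up to 58 mm; above, centred, an aluminium grip block 30 (x) x 14 (y) mm from 58 to 94 mm (the top). Stands by itself. Origin: centre of the underside; x along the 60 mm side, z up.
- module_shield: Loose upright circuit module, 200 g, with a closed box-shaped steel shield can 58 x 28 mm. Foot 60 (x) x 30 (y) mm; nothing wider than that, up to 43 mm; above, centred, an aluminium grip block 30 (x) x 14 (y) mm from 43 to 79 mm (the top). Stands by itself. Origin: centre of the underside; x along the 60 mm side, z up.
- cradle_twincan: Fixed grey plastic cradle in which module_twincan stands at the start, one of four alike; it marks where that module came from. Open tray 96 (x) x 58 (y) x 18 mm, walls 3 mm, floor 4 mm thick. Origin: centre of its underside; axes parallel to those of parking_rail.
- cradle_coil: Fixed grey plastic cradle in which module_coil stands at the start, one of four alike; it marks where that module came from. Open tray 96 (x) x 58 (y) x 18 mm, walls 3 mm, floor 4 mm thick. Origin: centre of its underside; axes parallel to those of parking_rail.
- cradle_fourcap: Fixed grey plastic cradle in which module_fourcap stands at the start, one of four alike; it marks where that module came from. Open tray 96 (x) x 58 (y) x 18 mm, walls 3 mm, floor 4 mm thick. Origin: centre of its underside; axes parallel to those of parking_rail.
- cradle_shield: Fixed grey plastic cradle in which module_shield stands at the start, one of four alike; it marks where that module came from. Open tray 96 (x) x 58 (y) x 18 mm, walls 3 mm, floor 4 mm thick. Origin: centre of its underside; axes parallel to those of parking_rail.
- parking_rail: Fixed wooden base under the row of grey cradles, 262 mm long (y), 6 mm thick, a wooden stop at each end. Origin: centre of its underside; the cradles lie on it at y = -90, -30, 30, 90 mm in an order that changes. x away from the robot, y to the robot's left, turned by at most 0.3 rad. Stands left or right of the test rack.
- test_rack: Fixed empty rack of aluminium and dark steel: four open bays, centres at y = -90, -30, 30, 90 mm (x = 0), each 92 (x) x 56 (y) mm inside, floor 6 mm above the origin, wall tops at 22 mm, walls 4 mm; grey terminal strip at the far side, x 50 to 76 mm, 32 mm high. Origin: centre of the underside; x away from the robot, y to its left, turned at most 0.3 rad.

How it is judged (in metres and radians):
At the end, for the whole second after the job is handed in: Each module stands in the test-rack bay that mirrors its cradle's place: within 15 mm of the bay centre along the row and 18 mm across it, foot within 4 mm of the bay floor, upright within 0.1 rad, long side along the bay (either way) within 0.45 rad, released and at rest (((y of cradle_twincan in the frame of parking_rail between -0.11 and -0.07 m and y of module_twincan in the frame of test_rack between 0.075 and 0.105 m) or (y of cradle_twincan in the frame of parking_rail between -0.05 and -0.01 m and y of module_twincan in the frame of test_rack between 0.015 and 0.045 m) or (y of cradle_twincan in the frame of parking_rail between 0.01 and 0.05 m and y of module_twincan in the frame of test_rack between -0.045 and -0.015 m) or (y of cradle_twincan in the frame of parking_rail between 0.07 and 0.11 m and y of module_twincan in the frame of test_rack between -0.105 and -0.075 m)) and x of module_twincan in the frame of test_rack between -0.018 and 0.018 m and z of module_twincan in the frame of test_rack between 0.002 and 0.01 m and angle between each of module_twincan, module_coil, module_fourcap, module_shield's own z axis and vertical below 0.1 rad and angle between the x axis of each of module_twincan, module_coil, module_fourcap, module_shield and the x axis of test_rack, either way round below 0.45 rad and linear speed of each of module_twincan, module_coil, module_fourcap, module_shield below 0.02 m/s and angular speed of each of module_twincan, module_coil, module_fourcap, module_shield below 0.2 rad/s and ((y of cradle_coil in the frame of parking_rail between -0.11 and -0.07 m and y of module_coil in the frame of test_rack between 0.075 and 0.105 m) or (y of cradle_coil in the frame of parking_rail between -0.05 and -0.01 m and y of module_coil in the frame of test_rack between 0.015 and 0.045 m) or (y of cradle_coil in the frame of parking_rail between 0.01 and 0.05 m and y of module_coil in the frame of test_rack between -0.045 and -0.015 m) or (y of cradle_coil in the frame of parking_rail between 0.07 and 0.11 m and y of module_coil in the frame of test_rack between -0.105 and -0.075 m)) and x of module_coil in the frame of test_rack between -0.018 and 0.018 m and z of module_coil in the frame of test_rack between 0.002 and 0.01 m and ((y of cradle_fourcap in the frame of parking_rail between -0.11 and -0.07 m and y of module_fourcap in the frame of test_rack between 0.075 and 0.105 m) or (y of cradle_fourcap in the frame of parking_rail between -0.05 and -0.01 m and y of module_fourcap in the frame of test_rack between 0.015 and 0.045 m) or (y of cradle_fourcap in the frame of parking_rail between 0.01 and 0.05 m and y of module_fourcap in the frame of test_rack between -0.045 and -0.015 m) or (y of cradle_fourcap in the frame of parking_rail between 0.07 and 0.11 m and y of module_fourcap in the frame of test_rack between -0.105 and -0.075 m)) and x of module_fourcap in the frame of test_rack between -0.018 and 0.018 m and z of module_fourcap in the frame of test_rack between 0.002 and 0.01 m and ((y of cradle_shield in the frame of parking_rail between -0.11 and -0.07 m and y of module_shield in the frame of test_rack between 0.075 and 0.105 m) or (y of cradle_shield in the frame of parking_rail between -0.05 and -0.01 m and y of module_shield in the frame of test_rack between 0.015 and 0.045 m) or (y of cradle_shield in the frame of parking_rail between 0.01 and 0.05 m and y of module_shield in the frame of test_rack between -0.045 and -0.015 m) or (y of cradle_shield in the frame of parking_rail between 0.07 and 0.11 m and y of module_shield in the frame of test_rack between -0.105 and -0.075 m)) and x of module_shield in the frame of test_rack between -0.018 and 0.018 m and z of module_shield in the frame of test_rack between 0.002 and 0.01 m); the robot touches nothing.
It fails at once if a module is tipped more than about 40 degrees (angle between any of module_twincan, module_coil, module_fourcap, module_shield's own z axis and vertical above 0.7 rad).
It fails at once if a module is let go with its foot more than 45 mm above the table surface ((height (world z) of module_twincan above 0.045 m and contact force between module_twincan and the fingers below 0.02 N) or (height (world z) of module_coil above 0.045 m and contact force between module_coil and the fingers below 0.02 N) or (height (world z) of module_fourcap above 0.045 m and contact force between module_fourcap and the fingers below 0.02 N) or (height (world z) of module_shield above 0.045 m and contact force between module_shield and the fingers below 0.02 N)).
It also fails if it takes over 128 s, if anything falls off the work surface, if the arm or the gripper's body presses on something with over 40 N, if the wrist force passes 120 N, or if a joint passes its speed limit or range.

ROBOT

A 6-joint arm with a two-finger parallel gripper is mounted at the origin on the work surface. World frame = base frame: x ahead of the robot, y to its left, z up, the work surface at z = 0. Lengths are in mm, angles in rad, forces in N, time in s.
With the tool pointing down it reaches from about 350 to 775 mm from the base axis. Payload 7.3 kg.
Tool frame: the origin (TCP) lies on the centre line of the jaws, within the pads' length; the fingertips stand 22 mm ahead of it and the grasp point (between the pads) lies 3 mm ahead of it; z points along the fingers, y is the direction in which the jaws open and shut (so a half turn about z gives the same grasp; the last joint's range is limited). The gripper opens to 92 mm and grips with 3 to 60 N. Pads are 19 mm wide; open, the fingers measure 130 mm over their backs; the gripper's body (75 mm by 190 mm) begins 47 mm behind the grasp point.
Start: joints at [-0.146, 0.342, 1.524, -0, 1.275, -0.146], TCP at [525.017, 0.02, 248.741] pointing down, gripper open.
Joint ranges: [-2.53, 2.53], [-0.77, 2.02], [0.04, 2.7], [-1, 4.14], [0.28, 2.66], [-3.11, 3.11]. Speed limits (rad/s): [2.57, 2.57, 3.14, 3.14, 3.14, 3.14].

INTERFACE

Orientations are given as [roll, pitch, yaw] about the fixed x, y, z axes, in that order (R = Rz(yaw) Ry(pitch) Rx(roll)).
In Python, from plant import get_obs, capture, close_job gives the robot as it stands.
- The arm moves only by the tool carry_out, never from a script. Its arguments are lists of equal length, an entry for each row: "xyz": the shift along the tool's x, y, z scaled (see below), a list of three; "dr": the turn, a rotation vector about the tool's x, y, z scaled (see below), a list of three. A call has 1 to 8 rows; each row shifts and turns the commanded pose from where the row before left it, along the tool's axes as they then stand; what a row does not reach is not made up. The controller multiplies each number of a shift by 0.06 m and each number of a turn by 8 degrees. A row lasts 1/8 s, in which the tool goes at most 62.5 mm and 10.7 degrees, less where a joint would pass 70% of its speed; a pose out of reach is approached as far as the arm can. A call with a number of a shift or a turn outside -1 to 1 is refused whole. A call with a gripper value outside its range is refused whole. "gripper" is the gripper's target within -1 to 1 (fully open at 1, half-way at 0, shut at -1), set as the call begins (left out, the last holds). The fingers move at their own pace and stop on an object; the grip force is fixed at half the most. Time passes only in rows, so rows that do not move let the fingers close. It gives the time, the measured TCP pose, the force and the opening at its end, in the units of the state.
- get_obs(): the state, without advancing time (a new reading comes with each control period).
- capture(name): name is "scene" or "side" or "wrist"; returns a dict with "image" (420x560x3 uint8, blue, green, red), "fx", "fy", "cx", "cy" (pixels), "pose" (4x4, takes a point from camera to world coordinates). Camera axes: x right, y up, looking along -z (the intrinsics and any distortion apply to the point x, -y, -z); pixel columns grow to the right and rows downward; lengths in mm; the calibration is good to about 2 mm. The wrist camera is an equidistant fisheye: a pixel r from the principal point sees the ray r / f radians off the axis. A picture is of the moment at which its call begins. There is no depth.
- close_job(): hands the job in, once; it reports no verdict.
The state is a dict: "time": time; "joint_positions": joint angles; "dq": joint speeds; "tau": joint torques, N m; "tool_pos": TCP position; "tcp_rot": TCP orientation; "contact_force": force on the tool from outside, world axes, zero at the start; "moment": the same for the moment, N m; "grip_width": finger opening in mm.
Only numpy, scipy, OpenCV 4.12 (cv2) and the standard library are available. Lean on these libraries where they do the work, as an engineer would, in place of code of your own. Each camera call takes 0.05 s, during which the arm holds its last target.

## Working session

There is one attempt and no reset: what is moved stays moved. The work goes in short steps, Python scripts to look and compute and a tool call to move; the robot and the scene stay as the last step left them, time stands still between calls to the robot, and variables do not carry over. Pictures are saved under pics/ and viewed, and the job is handed in when it is done.

Besides the shell and the picture viewer there is one more tool, called after "Request:" as name(argument=value, ...), one argument or row to a line, values as JSON. carry_out: Moves the arm, as the interface text tells. Shifts and turns lie within -1 to 1; 1 stands for 0.06 m of shift or 8 degrees of turn. Its arguments: {"type":"object","properties":{"xyz":{"type":"array"},"dr":{"type":"array"},"gripper":{"type":"number"}},"required":["xyz","dr"]}

```bash
mkdir -p pics; ls
python3 - <<'E'
from plant import get_obs, capture
import cv2,numpy as np
print(get_obs())
for n in ["scene","side","wrist"]:
    c=capture(n); cv2.imwrite(f"pics/{n}0.png",c["image"]); print(n,c["fx"],c["fy"],c["cx"],c["cy"],np.round(c["pose"],3).tolist(),[k for k in c])
E
```

```text
pics
{'time': 0.0, 'joint_positions': array([-1.46007203e-01,  3.42731245e-01,  1.52502067e+00, -2.46409942e-06,
        1.27536306e+00, -1.46001315e-01]), 'dq': array([-1.20234058e-03, -8.64560028e-04, -4.65977788e-05, -9.20679899e-04,
        2.03612762e-04,  2.58425045e-04]), 'tau': array([ 7.61924657e-04, -4.31245601e+01, -2.44219762e+01,  7.17750052e-02,
        5.59406646e-02, -1.04314388e-04]), 'tool_pos': array([5.24634982e+02, 7.14488179e-02, 2.48039226e+02]), 'tcp_rot': array([-3.14008618e+00, -2.19141100e-04,  1.57079099e+00]), 'contact_force': array([-0.1963785 ,  0.32868999,  0.64043606]), 'moment': array([ 0.01912171,  0.01191107, -0.00146111]), 'grip_width': 91.68351522488366}
scene 440.5124197013584 440.5124197013584 281.20053336318597 209.58709634608465 [[-0.741, -0.562, 0.368, 826.859], [0.672, -0.612, 0.418, 332.981], [-0.009, 0.557, 0.831, 748.212], [0.0, 0.0, 0.0, 1.0]] ['image', 'fx', 'fy', 'cx', 'cy', 'pose']
side 387.3034042022682 387.3034042022682 281.26366619221324 210.63232005059734 [[-0.888, 0.297, -0.351, 282.364], [-0.459, -0.601, 0.654, 446.159], [-0.017, 0.742, 0.67, 511.309], [0.0, 0.0, 0.0, 1.0]] ['image', 'fx', 'fy', 'cx', 'cy', 'pose']
wrist 325.19226210127806 325.19226210127806 278.1342031563912 207.19259025128298 [[1.0, -0.0, 0.001, 525.346], [-0.0, 0.964, 0.265, 72.212], [-0.001, -0.265, 0.964, 385.064], [0.0, 0.0, 0.0, 1.0]] ['image', 'fx', 'fy', 'cx', 'cy', 'pose']
```

View pics/scene0.png

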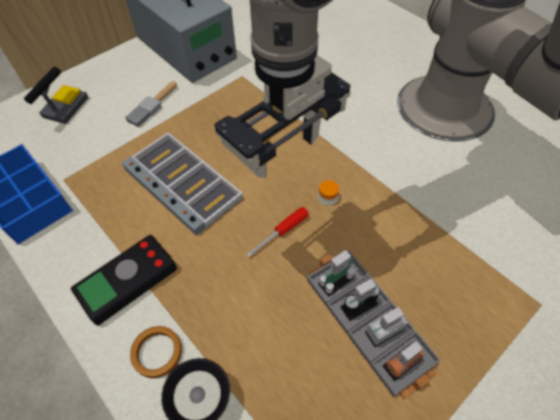

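View pics/side0.png

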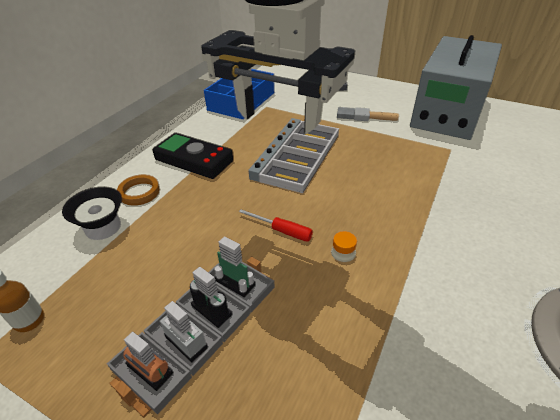

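View pics/wrist0.png

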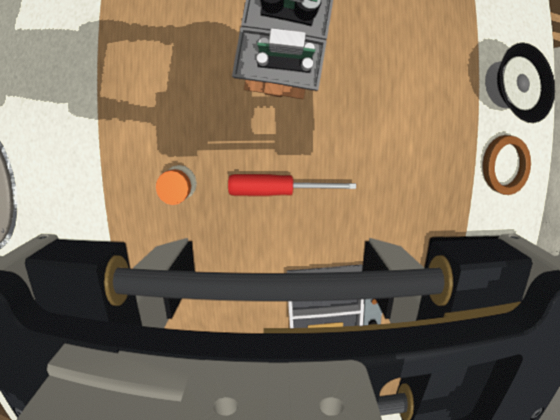

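Run:
```python
import cv2
a=cv2.imread("pics/scene0.png");b=cv2.imread("pics/side0.png")
def crop(im,x,y,w,h,s,n): cv2.imwrite(n,cv2.resize(im[y:y+h,x:x+w],None,fx=s,fy=s,interpolation=cv2.INTER_CUBIC))
crop(a,295,240,150,160,3.75 if 0 else 3.7,"pics/c1.png"); crop(b,100,230,180,185,3.2,"pics/c2.png")
crop(a,115,130,140,110,5,"pics/c3.png"); crop(b,240,115,110,80,6,"pics/c4.png")
```

```text
(no output)
```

View pics/c1.png

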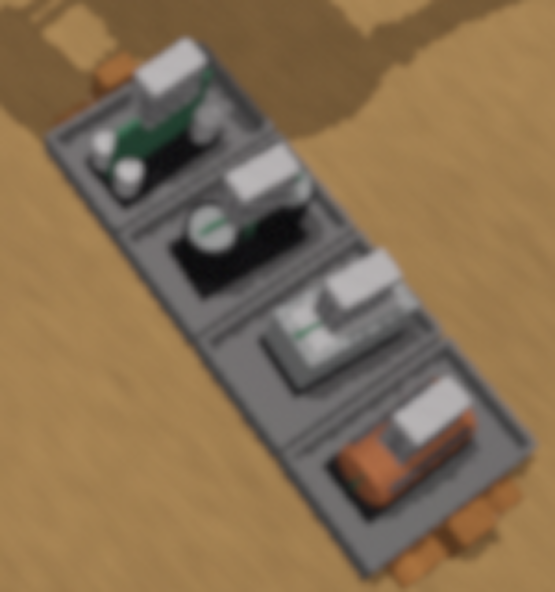

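View pics/c2.png

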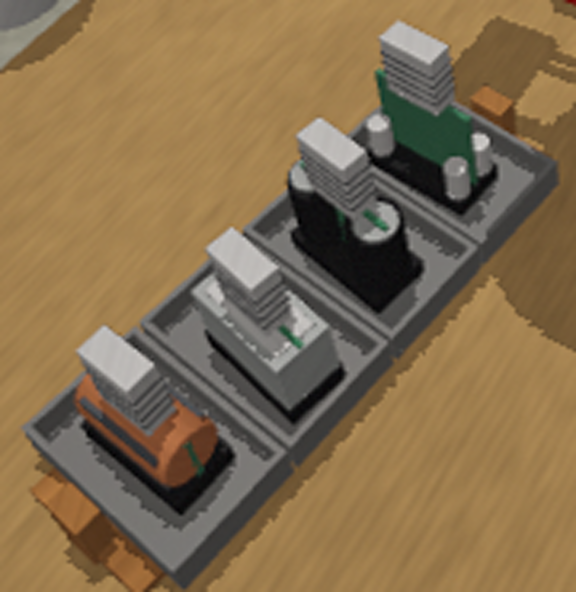

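View pics/c3.png

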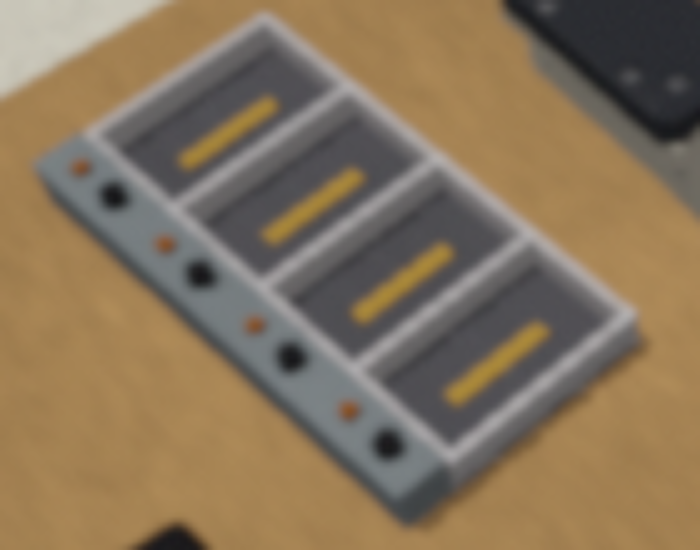

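View pics/c4.png

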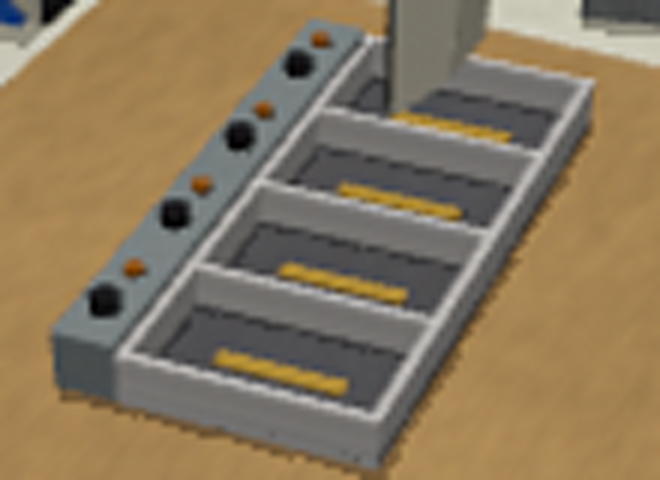

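```bash
cat > h.py <<'E'
import numpy as np,cv2
def cam(c): return {k:np.array(c[k]) for k in("fx","fy","cx","cy","pose")}
def rays(c,uv,fish=False):
    uv=np.atleast_2d(np.array(uv,float)); x=(uv[:,0]-c["cx"])/c["fx"]; y=(uv[:,1]-c["cy"])/c["fy"]
    if fish:
        r=np.hypot(x,y); s=np.sin(r)/np.maximum(r,1e-9); d=np.c_[x*s,-y*s,-np.cos(r)]
    else: d=np.c_[x,-y,-np.ones_like(x)]
    d/=np.linalg.norm(d,axis=1)[:,None]; P=np.array(c["pose"]); return P[:3,3],d@P[:3,:3].T
def plane(c,uv,z,fish=False):
    o,d=rays(c,uv,fish); return o+d*((z-o[2])/d[:,2])[:,None]
def proj(c,p,fish=False):
    P=np.linalg.inv(np.array(c["pose"])); q=np.atleast_2d(p)@P[:3,:3].T+P[:3,3]; q=q*[1,-1,-1]
    if fish:
        r=np.hypot(q[:,0],q[:,1]); th=np.arctan2(r,q[:,2]); k=th/np.maximum(r,1e-9); return np.c_[c["cx"]+c["fx"]*q[:,0]*k,c["cy"]+c["fy"]*q[:,1]*k]
    return np.c_[c["cx"]+c["fx"]*q[:,0]/q[:,2],c["cy"]+c["fy"]*q[:,1]/q[:,2]]
def tri(A,B):
    out=[]
    for (o1,d1),(o2,d2) in zip(A,B):
        M=sum(np.eye(3)-np.outer(d,d) for d in(d1,d2)); b=sum((np.eye(3)-np.outer(d,d))@o for o,d in((o1,d1),(o2,d2))); out.append(np.linalg.solve(M,b))
    return np.array(out)
E
python3 - <<'E'
from h import *
from plant import capture
np.set_printoptions(precision=1,suppress=True)
s=capture("scene");d=capture("side")
a=np.array([(170,67),(263,174),(364,279),(432,407)])/3.7+[295,240]
b=np.array([(416,46),(336,148),(245,259),(118,357)])/3.2+[100,230]
o1,r1=rays(s,a);o2,r2=rays(d,b)
print(tri([(o1,x) for x in r1],[(o2,x) for x in r2]))
z=[104,96,89,82]
for i in range(4): print(plane(s,a[i],z[i]),plane(d,b[i],z[i]))
rk=np.array([(265,15),(632,312),(452,460),(90,133)])/5+[115,130]
R=plane(s,rk,22);print(R,R.mean(0))
rk2=np.array([(588,80),(380,415),(120,352)])/6+[240,115]
print(plane(d,rk2,22))
e=R[0]-R[1];print(np.arctan2(-e[0],e[1]));e=R[3]-R[2];print(np.arctan2(-e[0],e[1]))
E
```

```text
[[531.  143.9 100.2]
 [534.7 203.5  91.3]
 [537.3 262.9  86.7]
 [556.5 316.   80.8]]
[[533.3 146.1 104. ]] [[528.6 145.4 104. ]]
[[537.8 206.3  96. ]] [[531.7 204.1  96. ]]
[[539.1 265.1  89. ]] [[535.6 261.9  89. ]]
[[557.4 317.5  82. ]] [[555.5 314.9  82. ]]
[[ 553.  -358.7   22. ]
 [ 536.2 -118.4   22. ]
 [ 633.3 -110.7   22. ]
 [ 648.4 -352.    22. ]] [ 592.7 -234.9   22. ]
[[ 552.2 -360.8   22. ]
 [ 535.3 -122.8   22. ]
 [ 632.5 -115.1   22. ]]
-3.0717012387906424
-3.0789735443867845
```

Request:
carry_out(
  xyz=[
    [0.85, 0.07, -0.45],
    [0.85, 0.07, -0.45],
    [0.85, 0.07, -0.45],
    [0, 0, 0],
    [0, 0, 0],
  ],
  dr=[
    [0, 0, 0],
    [0, 0, 0],
    [0, 0, 0],
    [0, 0, 0],
    [0, 0, 0],
  ],
  gripper=1,
)

```text
time: 0.88
tool_pos: [537.3, 152.7, 329.0]
tcp_rot: [-3.14, 0.001, 1.571]
contact_force: [-1.2, -0.4, -1.4]
grip_width: 91.8
```

Run:
```python
from h import *
from plant import capture,get_obs
import pickle
o=get_obs();print(o["time"],o["tool_pos"],o["tcp_rot"])
c=capture("wrist");pickle.dump(c,open("w1.pkl","wb"));cv2.imwrite("pics/w1.png",c["image"]);print(c["pose"])
```

```text
0.875 [537.27187285 152.72886925 329.02685474] [-3.14048119e+00  7.21138833e-04  1.57137588e+00]
[[ 9.99999445e-01 -7.43346301e-04  7.46116553e-04  5.37883507e+02]
 [ 5.18080897e-04  9.63967648e-01  2.66018995e-01  2.24998328e+02]
 [-9.16976455e-04 -2.66018461e-01  9.63967498e-01  4.65896710e+02]
 [ 0.00000000e+00  0.00000000e+00  0.00000000e+00  1.00000000e+00]]
```

View pics/w1.png

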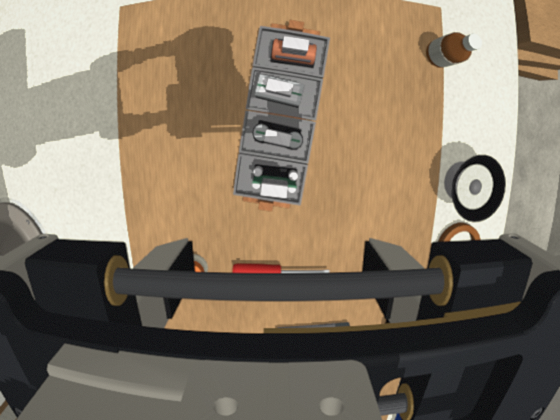

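Run:
```python
import cv2
a=cv2.imread("pics/w1.png")
cv2.imwrite("pics/w1a.png",cv2.resize(a[15:115,230:335],None,fx=6,fy=6,interpolation=cv2.INTER_CUBIC))
cv2.imwrite("pics/w1b.png",cv2.resize(a[110:210,225:330],None,fx=6,fy=6,interpolation=cv2.INTER_CUBIC))
```

```text
(no output)
```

View pics/w1a.png

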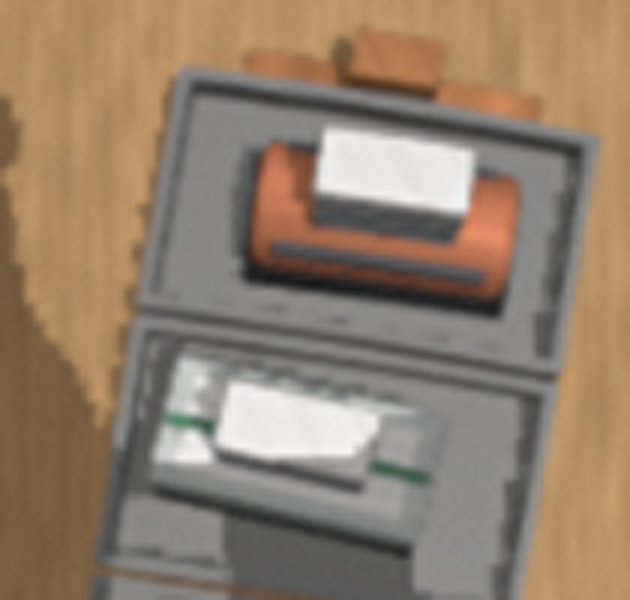

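View pics/w1b.png

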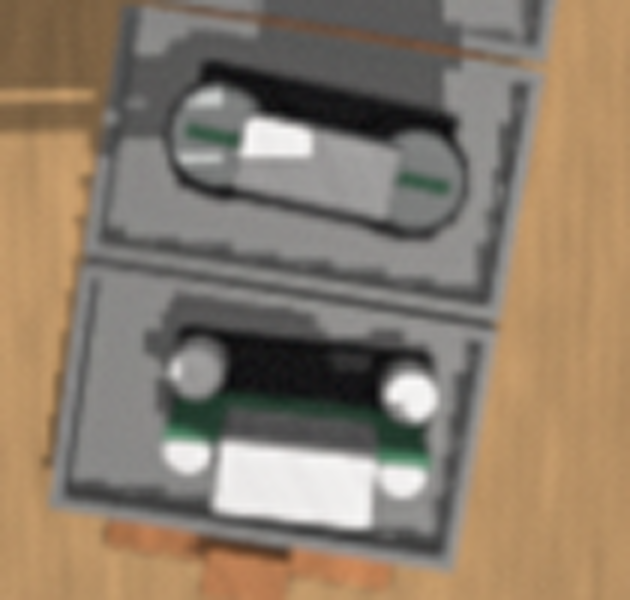

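Run:
```python
from h import *
import pickle
np.set_printoptions(precision=2,suppress=True)
c=pickle.load(open("w1.pkl","rb"))
A=np.array([230,15]);B=np.array([225,110])
for n,q,off,z in [("coil",[(322,125),(476,150),(470,213),(314,193)],A,82),("shield",[(227,378),(385,408),(370,482),(215,455)],A,89),
 ("twin",[(245,117),(405,143),(390,217),(235,190)],B,96),("four",[(222,440),(377,452),(372,528),(214,515)],B,104),
 ("cradle_ends",[(185,68),(600,140),(445+(-5)*6,570+95*6),(50-5*6,510+95*6)],A,24)]:
    p=plane(c,np.array(q)/6+off,z,True)[:,:2]
    e=(p[1]-p[0])+(p[2]-p[3]); f=(p[3]-p[0])+(p[2]-p[1])
    print(n,p.mean(0),"yaw deg",np.degrees(np.arctan2(e[1],e[0])),np.linalg.norm(e)/2,np.linalg.norm(f)/2)
```

```text
coil [558.21 317.04] yaw deg -7.7823175510827705 30.415430718398717 13.741852233818783
shield [539.5  263.28] yaw deg -10.511968024386261 30.22682828341905 14.971157826440153
twin [537.55 204.35] yaw deg -9.605124473039876 30.122170310873653 14.186766181627606
four [533.31 144.69] yaw deg -4.662752058487788 29.83975854384086 14.758076425455151
cradle_ends [540.85 230.62] yaw deg -9.243054462826942 94.20948303696137 237.57598031877464
```

Request:
carry_out(
  xyz=[
    [0.91, 0.116, 0.6],
    [0.91, 0.116, 0.6],
    [0.91, 0.116, 0.6],
    [0, 0, 0],
    [0, 0, 0.5],
    [0, 0, 0],
    [0, 0, 0],
    [0, 0, 0],
  ],
  dr=[
    [0, 0, 0],
    [0, 0, 0],
    [0, 0, 0],
    [0, 0, 0.97],
    [0, 0, 0],
    [0, 0, 0],
    [0, 0, 0],
    [0, 0, 0],
  ],
)

```text
time: 1.92
tool_pos: [558.1, 308.3, 198.4]
tcp_rot: [3.14, -0.001, 1.435]
contact_force: [0.6, 0.3, 0.5]
grip_width: 91.7
```

```bash
cat > go.py <<'E'
# usage: go.py x y z yawdeg(module) : prints needed shift in tool units, and picture optional
import sys
from h import *
from plant import get_obs
from scipy.spatial.transform import Rotation as Rn
o=get_obs(); R=Rn.from_euler("xyz",o["tcp_rot"]).as_matrix(); p=np.array(o["tool_pos"])
print("t",round(o["time"],2),"pos",np.round(p,1),"yaw jaw",round(np.degrees(np.arctan2(R[1,1],R[0,1])),2),"tilt",np.round(np.degrees(R[:2,2]),2),"F",np.round(o["contact_force"],1),"w",round(o["grip_width"],1))
if len(sys.argv)>4:
    t=np.array([float(v) for v in sys.argv[1:4]]); print("units",np.round(R.T@(t-p)/60,3))
    dy=(float(sys.argv[4])-np.degrees(np.arctan2(R[1,1],R[0,1]))); dy=(dy+90)%180-90
    print("dr z units",round(-dy/8,3))
E
python3 go.py 558.2 317 72 -7.8
```

```text
t 1.93 pos [558.1 308.3 198.4] yaw jaw -7.8 tilt [0.11 0.04] F [0.6 0.3 0.5] w 91.7
units [ 0.141 -0.023  2.107]
dr z units -0.0
```

Request:
carry_out(
  xyz=[
    [0.141, -0.023, 0.4],
    [0, 0, 0.5],
    [0, 0, 0.5],
    [0, 0, 0],
    [0, 0, 0],
  ],
  dr=[
    [0, 0, 0],
    [0, 0, 0],
    [0, 0, 0],
    [0, 0, 0],
    [0, 0, 0],
  ],
)

```text
time: 2.55
tool_pos: [558.2, 317.5, 114.9]
tcp_rot: [3.139, -0.001, 1.435]
contact_force: [-0.3, 0.3, -0.1]
grip_width: 91.8
```

```bash
python3 go.py 558.2 317 72 -7.8
python3 - <<'E'
from h import *
from plant import capture
np.set_printoptions(precision=1,suppress=True)
c=capture("wrist");cv2.imwrite("pics/w2.png",c["image"])
print(proj(c,[[558.2,317,82]],True))
c=capture("scene");cv2.imwrite("pics/s2.png",c["image"][200:420,260:520].repeat(3,0).repeat(3,1)[:600])
E
```

```text
t 2.55 pos [558.2 317.5 114.9] yaw jaw -7.77 tilt [0.14 0.06] F [-0.3  0.3 -0.1] w 91.8
units [-0.009  0.     0.715]
dr z units 0.004
[[277.5 251.5]]
```

View pics/w2.png

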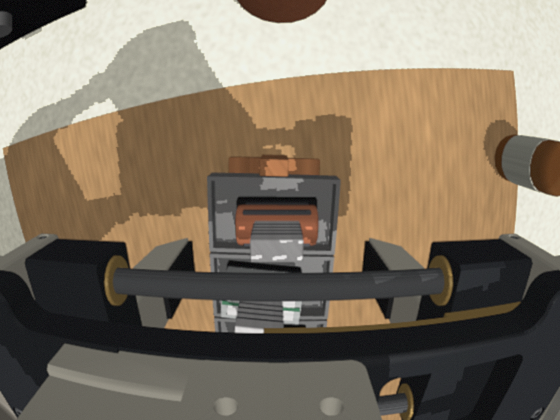

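View pics/s2.png

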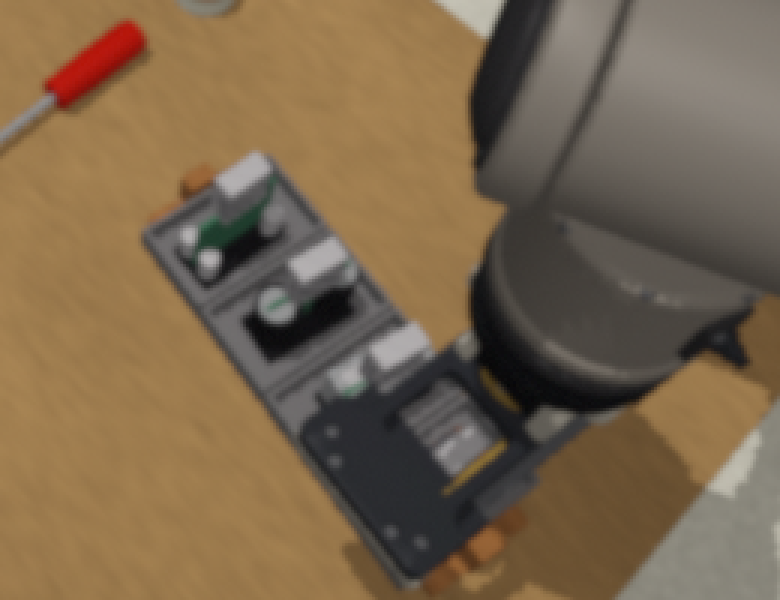

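The block top sits at about (277, 249) in w2, where it was predicted (277, 251), so the jaws are centred. Next I descend and close.

Request:
carry_out(
  xyz=[
    [-0.009, 0, 0.4],
    [0, 0, 0.315],
    [0, 0, 0],
    [0, 0, 0],
  ],
  dr=[
    [0, 0, 0],
    [0, 0, 0],
    [0, 0, 0],
    [0, 0, 0],
  ],
)

```text
time: 3.15
tool_pos: [557.6, 316.9, 70.9]
tcp_rot: [3.141, -0.001, 1.435]
contact_force: [0.2, 0.4, 0.4]
grip_width: 91.6
```

Request:
carry_out(
  xyz=[
    [0, 0, 0],
    [0, 0, 0],
    [0, 0, 0],
    [0, 0, 0],
    [0, 0, 0],
    [0, 0, 0],
    [0, 0, 0],
    [0, 0, 0],
  ],
  dr=[
    [0, 0, 0],
    [0, 0, 0],
    [0, 0, 0],
    [0, 0, 0],
    [0, 0, 0],
    [0, 0, 0],
    [0, 0, 0],
    [0, 0, 0],
  ],
  gripper=-1,
)

```text
time: 4.15
tool_pos: [557.1, 316.7, 70.2]
tcp_rot: [3.142, 0.0, 1.435]
contact_force: [0.4, 0.1, -0.1]
grip_width: 29.8
```

```bash
python3 go.py 558.2 317 180 -7.8
```

```text
t 4.15 pos [557.1 316.7  70.2] yaw jaw -7.76 tilt [ 0. -0.] F [ 0.4  0.1 -0.1] w 29.8
units [ 0.007  0.017 -1.83 ]
dr z units 0.005
```

Request:
carry_out(
  xyz=[
    [0, 0, -0.2],
    [0, 0, -0.4],
    [0, 0, -0.5],
    [0, 0, -0.5],
    [0, 0, -0.5],
    [0, 0, -0.4],
    [0, 0, 0],
    [0, 0, 0],
  ],
  dr=[
    [0, 0, 0],
    [0, 0, 0],
    [0, 0, 0],
    [0, 0, 0],
    [0, 0, 0],
    [0, 0, 0],
    [0, 0, 0],
    [0, 0, 0],
  ],
)

```text
time: 5.15
tool_pos: [556.6, 316.5, 219.2]
tcp_rot: [-3.14, 0.001, 1.435]
contact_force: [0.4, -0.1, -3.0]
grip_width: 30.0
```

```bash
python3 go.py 593 -120 250 4.2
python3 - <<'E'
from h import *
from plant import capture
c=capture("scene");cv2.imwrite("pics/s3.png",c["image"])
E
```

```text
t 5.15 pos [556.6 316.5 219.2] yaw jaw -7.76 tilt [-0.09 -0.04] F [ 0.4 -0.1 -3. ] w 30.0
units [-7.126  1.583 -0.51 ]
dr z units -1.495
```

View pics/s3.png

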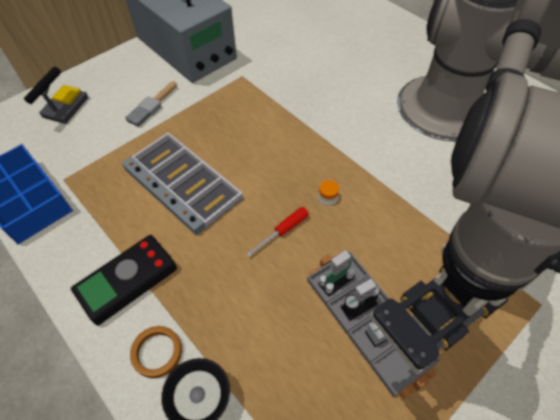

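Request:
carry_out(
  xyz=[
    [0, 0, 0],
    [0, 0, 0],
    [-0.4, 0, -0.1],
    [-0.8, 0, -0.1],
    [-0.9, 0, -0.1],
    [-0.9, 0, -0.1],
    [-0.9, 0, -0.1],
    [-0.9, 0, 0],
  ],
  dr=[
    [0, 0, -0.75],
    [0, 0, -0.75],
    [0, 0, 0],
    [0, 0, 0],
    [0, 0, 0],
    [0, 0, 0],
    [0, 0, 0],
    [0, 0, 0],
  ],
)

```text
time: 6.2
tool_pos: [578.0, 26.6, 250.5]
tcp_rot: [3.141, 0.0, 1.642]
contact_force: [0.8, -0.0, -2.9]
grip_width: 29.7
```

Request:
carry_out(
  xyz=[
    [-0.9, 0, 0],
    [-0.9, 0, 0],
    [-0.9, 0, 0],
    [-0.9, 0, 0],
    [-0.9, 0, 0],
    [-0.7, -0.04, 0],
    [-0.4, -0.04, 0],
    [-0.2, 0, 0],
  ],
  dr=[
    [0, 0, 0],
    [0, 0, 0],
    [0, 0, 0],
    [0, 0, 0],
    [0, 0, 0],
    [0, 0, 0],
    [0, 0, 0],
    [0, 0, 0],
  ],
)

```text
time: 7.2
tool_pos: [598.7, -319.1, 249.7]
tcp_rot: [-3.141, -0.001, 1.643]
contact_force: [0.2, -0.3, -2.7]
grip_width: 29.8
```

Request:
carry_out(
  xyz=[
    [0, 0, 0],
    [0, 0, 0],
  ],
  dr=[
    [0, 0, 0],
    [0, 0, 0],
  ],
)

```text
time: 7.45
tool_pos: [599.7, -316.3, 250.4]
tcp_rot: [3.141, -0.001, 1.646]
contact_force: [0.2, 0.6, -2.9]
grip_width: 30.2
```

```bash
python3 go.py 599 -326 250 4.2
python3 - <<'E'
from h import *
from plant import capture
import pickle
c=capture("wrist");pickle.dump(c,open("w3.pkl","wb"));cv2.imwrite("pics/w3.png",c["image"])
E
```

```text
t 7.45 pos [ 599.7 -316.3  250.4] yaw jaw 4.32 tilt [0.   0.03] F [ 0.2  0.6 -2.9] w 30.2
units [-0.16  -0.024  0.006]
dr z units 0.015
```

View pics/w3.png

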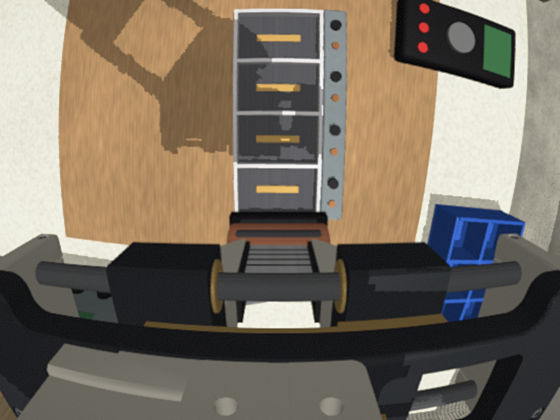

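Run:
```python
import cv2
a=cv2.imread("pics/w3.png")
cv2.imwrite("pics/w3a.png",cv2.resize(a[5:115,225:355],None,fx=5,fy=5,interpolation=cv2.INTER_CUBIC))
cv2.imwrite("pics/w3b.png",cv2.resize(a[105:225,225:355],None,fx=5,fy=5,interpolation=cv2.INTER_CUBIC))
```

```text
(no output)
```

View pics/w3a.png

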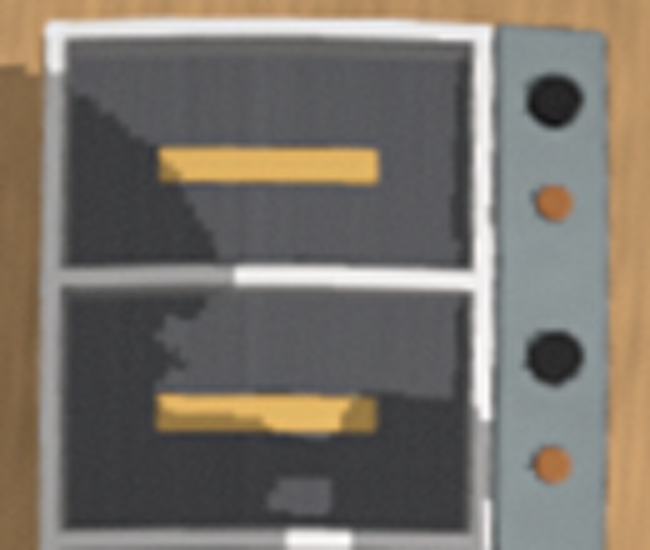

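View pics/w3b.png

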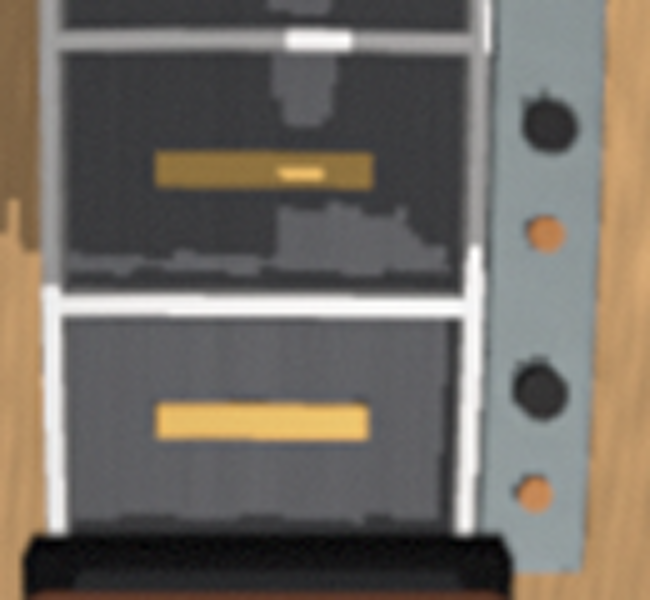

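Run:
```python
from h import *
import pickle
np.set_printoptions(precision=1,suppress=True)
c=pickle.load(open("w3.pkl","rb"))
a=np.array([(56,31),(483,32),(55,277),(480,277)])/5+[225,5]
b=np.array([(52,40),(478,42),(54,307),(470,305)])/5+[225,105]
P=plane(c,np.r_[a,b],22,True)[:,:2]
M=np.array([(x,y) for y in(120,60,0,-60) for x in(-48,48)],float)
mc,pc=M.mean(0),P.mean(0)
H=(M-mc).T@(P-pc); th=np.arctan2(H[0,1]-H[1,0],H[0,0]+H[1,1])
R=np.array([[np.cos(th),-np.sin(th)],[np.sin(th),np.cos(th)]]); t=pc-R@mc
print("center",t,"yaw",np.degrees(th)); print("resid",(P-(M@R.T+t)).round(1).tolist())
s=np.r_[np.array([(269,166),(266,414)])/5+[225,5],np.array([(264,171),(263,422)])/5+[225,105]]
print("strips",plane(c,s,7,True)[:,:2])
for y in(-90,-30,30,90): print(y,R@[0,y]+t)
```

```text
center [ 594.2 -236.2] yaw 3.9515709183145464
resid [[0.2, -0.3], [0.3, 0.2], [0.9, 0.1], [-0.7, 0.7], [0.5, -0.1], [-0.6, -0.0], [0.4, -0.8], [-1.0, 0.2]]
strips [[ 588.3 -146.9]
 [ 592.2 -206.7]
 [ 596.2 -266.9]
 [ 600.5 -326.7]]
-90 [ 600.4 -326. ]
-30 [ 596.2 -266.1]
30 [ 592.1 -206.2]
90 [ 588.  -146.4]
```

```bash
python3 go.py 600.4 -326 75 3.95
```

```text
t 7.5 pos [ 599.8 -316.3  250.5] yaw jaw 4.33 tilt [0.01 0.02] F [-0.2  0.2 -2.3] w 29.3
units [-1.620e-01 -2.000e-03  2.925e+00]
dr z units 0.048
```

Request:
carry_out(
  xyz=[
    [-0.162, 0, 0.3],
    [0, 0, 0.5],
    [0, 0, 0.6],
    [0, 0, 0.6],
    [0, 0, 0.6],
    [0, 0, 0.32],
    [0, 0, 0],
    [0, 0, 0],
  ],
  dr=[
    [0, 0, 0.048],
    [0, 0, 0],
    [0, 0, 0],
    [0, 0, 0],
    [0, 0, 0],
    [0, 0, 0],
    [0, 0, 0],
    [0, 0, 0],
  ],
)

```text
time: 8.5
tool_pos: [600.9, -328.1, 76.5]
tcp_rot: [3.139, 0.002, 1.638]
contact_force: [1.1, 0.0, -2.0]
grip_width: 29.7
```

```bash
python3 go.py 600.4 -326 67 3.95
```

```text
t 8.5 pos [ 600.9 -328.1   76.5] yaw jaw 3.86 tilt [ 0.13 -0.09] F [ 1.1  0.  -2. ] w 29.7
units [ 0.037 -0.007  0.158]
dr z units -0.011
```

Request:
carry_out(
  xyz=[
    [0.035, 0, 0.1],
    [0, 0, 0.03],
    [0, 0, 0],
    [0, 0, 0],
  ],
  dr=[
    [0, 0, 0],
    [0, 0, 0],
    [0, 0, 0],
    [0, 0, 0],
  ],
)

```text
time: 9.0
tool_pos: [600.1, -325.6, 67.5]
tcp_rot: [3.141, 0.0, 1.638]
contact_force: [-0.7, 0.8, -1.7]
grip_width: 30.0
```

```bash
python3 go.py 600.4 -326 67 3.95
```

```text
t 9.0 pos [ 600.1 -325.6   67.5] yaw jaw 3.86 tilt [ 0.02 -0.01] F [-0.7  0.8 -1.7] w 30.0
units [-0.007  0.005  0.008]
dr z units -0.012
```

Still hanging (F ≈ −2 N), so I go down in 1 mm steps to contact.

Request:
carry_out(
  xyz=[
    [0, 0, 0.017],
    [0, 0, 0],
    [0, 0, 0],
  ],
  dr=[
    [0, 0, 0],
    [0, 0, 0],
    [0, 0, 0],
  ],
)

```text
time: 9.38
tool_pos: [600.0, -325.5, 66.2]
tcp_rot: [3.141, 0.0, 1.638]
contact_force: [-0.5, -0.2, -2.3]
grip_width: 30.1
```

Request:
carry_out(
  xyz=[
    [0, 0, 0.017],
    [0, 0, 0],
    [0, 0, 0],
  ],
  dr=[
    [0, 0, 0],
    [0, 0, 0],
    [0, 0, 0],
  ],
)

```text
time: 9.75
tool_pos: [600.0, -325.6, 66.2]
tcp_rot: [3.141, 0.0, 1.638]
contact_force: [-3.1, 1.2, 5.8]
grip_width: 29.9
```

Request:
carry_out(
  xyz=[
    [0, 0, 0],
    [0, 0, 0],
    [0, 0, 0],
    [0, 0, 0],
    [0, 0, 0],
    [0, 0, 0],
    [0, 0, 0],
    [0, 0, 0],
  ],
  dr=[
    [0, 0, 0],
    [0, 0, 0],
    [0, 0, 0],
    [0, 0, 0],
    [0, 0, 0],
    [0, 0, 0],
    [0, 0, 0],
    [0, 0, 0],
  ],
  gripper=1,
)

```text
time: 10.75
tool_pos: [600.0, -325.5, 65.2]
tcp_rot: [3.141, 0.0, 1.638]
contact_force: [0.2, 0.1, 0.9]
grip_width: 91.9
```

Request:
carry_out(
  xyz=[
    [0, 0, -0.3],
    [0, 0, -0.6],
    [0, 0, -0.6],
    [0, 0, -0.6],
    [0, 0, -0.5],
    [0, 0, -0.3],
    [0, 0, 0],
    [0, 0, 0],
  ],
  dr=[
    [0, 0, 0],
    [0, 0, 0],
    [0, 0, 0],
    [0, 0, 0],
    [0, 0, 0],
    [0, 0, 0],
    [0, 0, 0],
    [0, 0, 0],
  ],
)

```text
time: 11.75
tool_pos: [599.7, -325.3, 238.8]
tcp_rot: [-3.141, -0.0, 1.638]
contact_force: [-0.4, -0.8, -0.4]
grip_width: 92.3
```

```bash
python3 go.py 539.5 263.3 180 -10.5
python3 - <<'E'
from h import *
from plant import capture
c=capture("scene");cv2.imwrite("pics/s4.png",c["image"])
E
```

```text
t 11.75 pos [ 599.7 -325.3  238.8] yaw jaw 3.86 tilt [-0.04  0.02] F [-0.4 -0.8 -0.4] w 92.3
units [ 9.855 -0.34   0.984]
dr z units 1.795
```

View pics/s4.png

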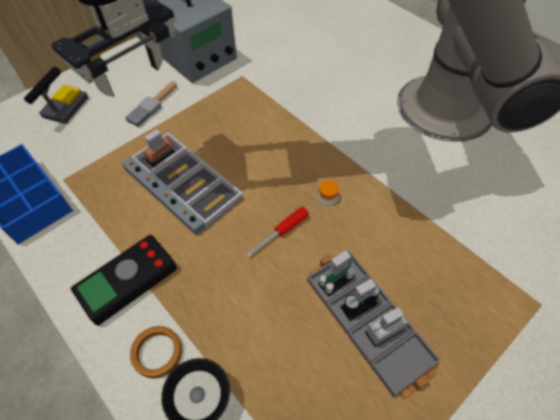

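Coil stands in the rightmost bay at about (158, 148). On to the shield.

Request:
carry_out(
  xyz=[
    [0.5, -0.04, 0],
    [0.9, -0.04, 0],
    [0.9, -0.04, 0],
    [0.9, -0.04, 0],
    [0.9, -0.04, 0],
    [0.9, -0.04, 0],
    [0.9, -0.04, 0],
    [0.9, -0.06, 0],
  ],
  dr=[
    [0, 0, 0],
    [0, 0, 0],
    [0, 0, 0],
    [0, 0, 0],
    [0, 0, 0],
    [0, 0, 0],
    [0, 0, 0],
    [0, 0, 0],
  ],
)

```text
time: 12.8
tool_pos: [551.4, 81.9, 238.3]
tcp_rot: [-3.14, -0.0, 1.638]
contact_force: [0.7, -0.3, -0.1]
grip_width: 92.0
```

Request:
carry_out(
  xyz=[
    [0.9, 0, 0.2],
    [0.9, 0, 0.3],
    [0.8, 0, 0.3],
    [0.45, 0, 0.2],
    [0, 0, 0],
    [0, 0, 0],
    [0, 0, 0],
    [0, 0, 0],
  ],
  dr=[
    [0, 0, 0],
    [0, 0, 0],
    [0, 0, 0],
    [0, 0, 0],
    [0, 0, 0.9],
    [0, 0, 0.9],
    [0, 0, 0],
    [0, 0, 0],
  ],
)

```text
time: 13.8
tool_pos: [539.7, 262.6, 178.7]
tcp_rot: [-3.141, 0.0, 1.389]
contact_force: [0.1, 0.5, 0.6]
grip_width: 91.8
```

```bash
python3 go.py 539.5 263.3 120 -10.5
```

```text
t 13.8 pos [539.7 262.6 178.7] yaw jaw -10.42 tilt [-0.04 -0.02] F [0.1 0.5 0.6] w 91.8
units [ 0.011 -0.005  0.978]
dr z units 0.01
```

Request:
carry_out(
  xyz=[
    [0.011, -0.005, 0.4],
    [0, 0, 0.4],
    [0, 0, 0.18],
    [0, 0, 0],
    [0, 0, 0],
  ],
  dr=[
    [0, 0, 0.01],
    [0, 0, 0],
    [0, 0, 0],
    [0, 0, 0],
    [0, 0, 0],
  ],
)

```text
time: 14.42
tool_pos: [540.3, 263.7, 121.3]
tcp_rot: [3.14, -0.001, 1.386]
contact_force: [0.1, -0.2, -0.1]
grip_width: 92.1
```

```bash
python3 go.py 539.5 263.3 79 -10.5;python3 - <<'E'
from h import *
from plant import capture
c=capture("wrist");cv2.imwrite("pics/w5.png",cv2.resize(c["image"][150:340,170:390],None,fx=3,fy=3))
print((proj(c,[[539.5,263.3,89]],True)-[170,150])*3)
E
```

```text
t 14.43 pos [540.3 263.7 121.3] yaw jaw -10.61 tilt [0.09 0.03] F [ 0.1 -0.2 -0.1] w 92.1
units [-0.009 -0.013  0.705]
dr z units -0.014
[[318.54537395 305.71293109]]
```

View pics/w5.png

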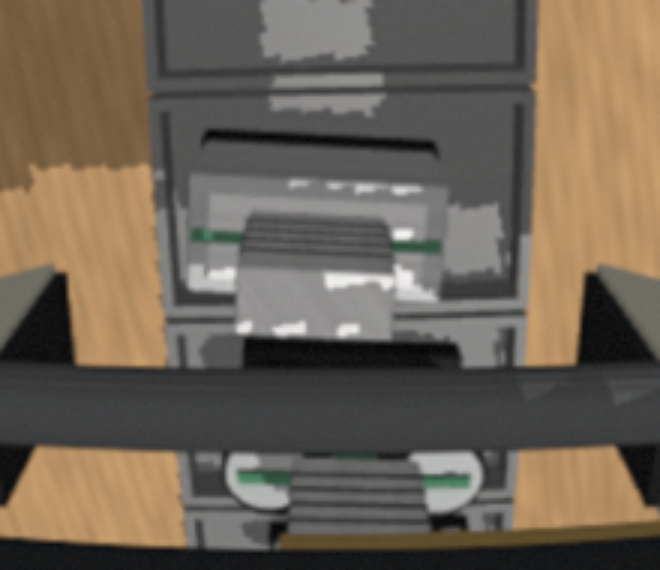

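Request:
carry_out(
  xyz=[
    [-0.009, -0.013, 0.35],
    [0, 0, 0.355],
    [0, 0, 0],
    [0, 0, 0],
  ],
  dr=[
    [0, 0, 0.15],
    [0, 0, 0],
    [0, 0, 0],
    [0, 0, 0],
  ],
)

```text
time: 14.98
tool_pos: [539.6, 263.4, 79.3]
tcp_rot: [3.14, -0.001, 1.364]
contact_force: [0.4, 0.6, -0.4]
grip_width: 92.0
```

Request:
carry_out(
  xyz=[
    [0, 0, 0],
    [0, 0, 0],
    [0, 0, 0],
    [0, 0, 0],
    [0, 0, 0],
    [0, 0, 0],
    [0, 0, 0],
    [0, 0, 0],
  ],
  dr=[
    [0, 0, 0],
    [0, 0, 0],
    [0, 0, 0],
    [0, 0, 0],
    [0, 0, 0],
    [0, 0, 0],
    [0, 0, 0],
    [0, 0, 0],
  ],
  gripper=-1,
)

```text
time: 15.98
tool_pos: [538.7, 263.1, 77.9]
tcp_rot: [-3.141, 0.0, 1.364]
contact_force: [-1.0, -0.7, 0.4]
grip_width: 29.7
```

Request:
carry_out(
  xyz=[
    [0, 0, -0.2],
    [0, 0, -0.4],
    [0, 0, -0.5],
    [0, 0, -0.5],
    [0, 0, -0.5],
    [0, 0, -0.4],
    [0, 0, 0],
    [0, 0, 0],
  ],
  dr=[
    [0, 0, 0],
    [0, 0, 0],
    [0, 0, 0],
    [0, 0, 0],
    [0, 0, 0],
    [0, 0, 0],
    [0, 0, 0],
    [0, 0, 0],
  ],
)

```text
time: 16.98
tool_pos: [538.3, 262.9, 227.2]
tcp_rot: [-3.14, 0.001, 1.364]
contact_force: [-1.0, -0.6, -2.0]
grip_width: 29.7
```

```bash
python3 go.py 596.2 -266.1 230 3.95
```

```text
t 16.98 pos [538.3 262.9 227.2] yaw jaw -11.83 tilt [-0.08 -0.03] F [-1.  -0.6 -2. ] w 29.7
units [-8.432  2.751 -0.043]
dr z units -1.972
```

Request:
carry_out(
  xyz=[
    [0, 0, 0],
    [0, 0, 0],
    [-0.4, 0.055, 0],
    [-0.8, 0.05, 0],
    [-0.9, 0.05, 0],
    [-0.9, 0.05, 0],
    [-0.9, 0.05, 0],
    [-0.9, 0.05, 0],
  ],
  dr=[
    [0, 0, -0.986],
    [0, 0, -0.986],
    [0, 0, 0],
    [0, 0, 0],
    [0, 0, 0],
    [0, 0, 0],
    [0, 0, 0],
    [0, 0, 0],
  ],
)

```text
time: 17.98
tool_pos: [576.3, -24.6, 226.6]
tcp_rot: [-3.139, -0.001, 1.64]
contact_force: [1.4, 0.6, -2.2]
grip_width: 29.7
```

Request:
carry_out(
  xyz=[
    [-0.9, 0.05, 0],
    [-0.9, 0, 0],
    [-0.9, 0, 0],
    [-0.8, 0, 0],
    [-0.4, 0, 0],
    [-0.16, 0, 0],
    [0, 0, 0],
    [0, 0, 0],
  ],
  dr=[
    [0, 0, 0],
    [0, 0, 0],
    [0, 0, 0],
    [0, 0, 0],
    [0, 0, 0],
    [0, 0, 0],
    [0, 0, 0],
    [0, 0, 0],
  ],
)

```text
time: 18.98
tool_pos: [596.9, -264.1, 228.1]
tcp_rot: [-3.142, -0.001, 1.641]
contact_force: [-0.2, -0.3, -2.6]
grip_width: 29.8
```

```bash
python3 go.py 596.2 -266.1 83 3.95
```

```text
t 18.98 pos [ 596.9 -264.1  228.1] yaw jaw 4.05 tilt [-0.01  0.03] F [-0.2 -0.3 -2.6] w 29.8
units [-0.034 -0.015  2.419]
dr z units 0.012
```

Request:
carry_out(
  xyz=[
    [-0.034, -0.015, 0.3],
    [0, 0, 0.5],
    [0, 0, 0.6],
    [0, 0, 0.6],
    [0, 0, 0.42],
    [0, 0, 0],
    [0, 0, 0],
    [0, 0, 0],
  ],
  dr=[
    [0, 0, 0.012],
    [0, 0, 0],
    [0, 0, 0],
    [0, 0, 0],
    [0, 0, 0],
    [0, 0, 0],
    [0, 0, 0],
    [0, 0, 0],
  ],
)

```text
time: 19.98
tool_pos: [596.9, -268.0, 84.7]
tcp_rot: [3.139, 0.002, 1.639]
contact_force: [0.3, -0.1, -1.9]
grip_width: 30.1
```

```bash
python3 go.py 596.2 -266.1 75 3.95
```

```text
t 19.98 pos [ 596.9 -268.    84.7] yaw jaw 3.88 tilt [ 0.15 -0.09] F [ 0.3 -0.1 -1.9] w 30.1
units [ 0.033 -0.01   0.162]
dr z units -0.009
```

Request:
carry_out(
  xyz=[
    [0.03, -0.01, 0.1],
    [0, 0, 0.06],
    [0, 0, 0],
    [0, 0, 0],
  ],
  dr=[
    [0, 0, 0],
    [0, 0, 0],
    [0, 0, 0],
    [0, 0, 0],
  ],
)

```text
time: 20.48
tool_pos: [595.2, -266.2, 73.8]
tcp_rot: [3.141, 0.0, 1.638]
contact_force: [-2.8, 1.4, 4.9]
grip_width: 30.1
```

Request:
carry_out(
  xyz=[
    [0, 0, 0.017],
    [0, 0, 0],
    [0, 0, 0],
  ],
  dr=[
    [0, 0, 0],
    [0, 0, 0],
    [0, 0, 0],
  ],
)

```text
time: 20.85
tool_pos: [595.2, -266.2, 73.8]
tcp_rot: [3.141, 0.001, 1.638]
contact_force: [-4.9, 2.2, 11.7]
grip_width: 30.0
```

Contact. Release.

Request:
carry_out(
  xyz=[
    [0, 0, -0.02],
    [0, 0, 0],
    [0, 0, 0],
    [0, 0, 0],
    [0, 0, 0],
    [0, 0, 0],
    [0, 0, 0],
    [0, 0, 0],
  ],
  dr=[
    [0, 0, 0],
    [0, 0, 0],
    [0, 0, 0],
    [0, 0, 0],
    [0, 0, 0],
    [0, 0, 0],
    [0, 0, 0],
    [0, 0, 0],
  ],
  gripper=1,
)

```text
time: 21.85
tool_pos: [595.3, -266.1, 73.5]
tcp_rot: [3.141, 0.0, 1.638]
contact_force: [0.5, 0.2, 0.3]
grip_width: 92.0
```

Request:
carry_out(
  xyz=[
    [0, 0, -0.3],
    [0, 0, -0.6],
    [0, 0, -0.6],
    [0, 0, -0.6],
    [0, 0, -0.5],
    [0, 0, -0.2],
    [0, 0, 0],
    [0, 0, 0],
  ],
  dr=[
    [0, 0, 0],
    [0, 0, 0],
    [0, 0, 0],
    [0, 0, 0],
    [0, 0, 0],
    [0, 0, 0],
    [0, 0, 0],
    [0, 0, 0],
  ],
)

```text
time: 22.85
tool_pos: [594.7, -265.8, 240.0]
tcp_rot: [-3.14, -0.001, 1.638]
contact_force: [-0.4, 0.8, 0.1]
grip_width: 92.1
```

```bash
python3 go.py 537.5 204.4 180 -9.6
python3 - <<'E'
from h import *
from plant import capture
c=capture("scene");cv2.imwrite("pics/s6.png",c["image"])
E
```

```text
t 22.85 pos [ 594.7 -265.8  240. ] yaw jaw 3.86 tilt [-0.12  0.07] F [-0.4  0.8  0.1] w 92.1
units [ 7.882 -0.423  1.012]
dr z units 1.682
```

View pics/s6.png

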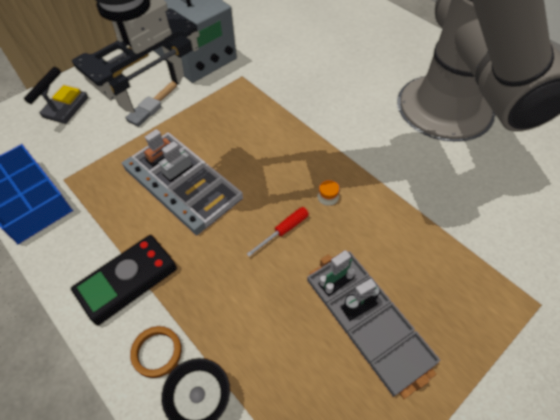

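Shield stands in the second bay from the right, about (177, 165). Next the twincan.

Request:
carry_out(
  xyz=[
    [0.5, -0.05, 0],
    [0.9, -0.05, 0],
    [0.9, -0.05, 0],
    [0.9, -0.05, 0],
    [0.9, -0.05, 0],
    [0.9, -0.05, 0],
    [0.9, -0.05, 0],
    [0.9, -0.073, 0],
  ],
  dr=[
    [0, 0, 0],
    [0, 0, 0],
    [0, 0, 0],
    [0, 0, 0],
    [0, 0, 0],
    [0, 0, 0],
    [0, 0, 0],
    [0, 0, 0],
  ],
)

```text
time: 23.9
tool_pos: [541.7, 140.9, 240.4]
tcp_rot: [-3.14, 0.0, 1.638]
contact_force: [1.2, -0.3, 0.4]
grip_width: 92.2
```

Request:
carry_out(
  xyz=[
    [0.7, 0, 0.3],
    [0.382, 0, 0.4],
    [0, 0, 0.3],
    [0, 0, 0],
    [0, 0, 0],
    [0, 0, 0],
  ],
  dr=[
    [0, 0, 0],
    [0, 0, 0],
    [0, 0, 0.84],
    [0, 0, 0.84],
    [0, 0, 0],
    [0, 0, 0],
  ],
)

```text
time: 24.65
tool_pos: [538.1, 203.9, 181.2]
tcp_rot: [-3.141, 0.0, 1.406]
contact_force: [-0.5, -0.8, 0.3]
grip_width: 91.9
```

```bash
python3 go.py 537.5 204.4 127 -9.6
```

```text
t 24.65 pos [538.1 203.9 181.2] yaw jaw -9.46 tilt [-0.02 -0.01] F [-0.5 -0.8  0.3] w 91.9
units [ 0.006 -0.01   0.903]
dr z units 0.017
```

Request:
carry_out(
  xyz=[
    [0.006, -0.01, 0.4],
    [0, 0, 0.35],
    [0, 0, 0.15],
    [0, 0, 0],
    [0, 0, 0],
  ],
  dr=[
    [0, 0, 0.017],
    [0, 0, 0],
    [0, 0, 0],
    [0, 0, 0],
    [0, 0, 0],
  ],
)

```text
time: 25.28
tool_pos: [538.1, 204.6, 128.3]
tcp_rot: [3.14, -0.001, 1.401]
contact_force: [0.6, 0.5, 1.0]
grip_width: 92.0
```

```bash
python3 go.py 537.5 204.4 86 -9.6;python3 - <<'E'
from h import *
from plant import capture
c=capture("wrist");cv2.imwrite("pics/w7.png",cv2.resize(c["image"][150:340,170:390],None,fx=3,fy=3))
print((proj(c,[[537.5,204.4,96]],True)-[170,150])*3)
E
```

```text
t 25.27 pos [538.1 204.6 128.3] yaw jaw -9.7 tilt [0.09 0.02] F [0.6 0.5 1. ] w 92.0
units [-0.006 -0.011  0.705]
dr z units -0.013
[[318.98502475 304.69716785]]
```

View pics/w7.png

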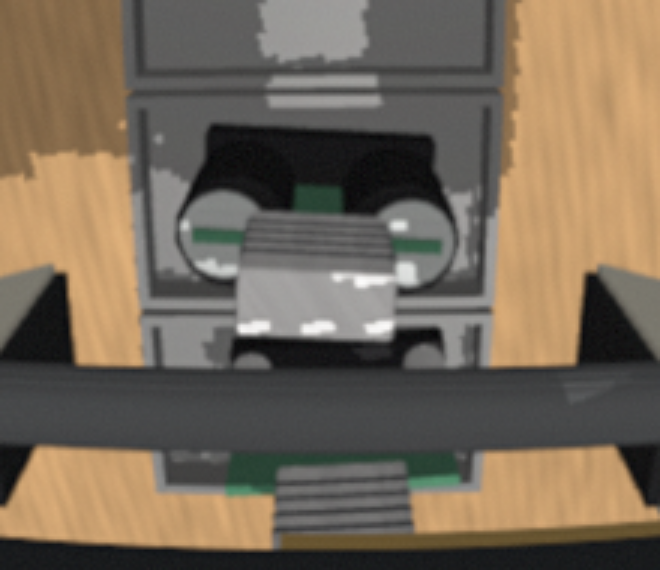

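The block top is centred at (317, 302), with (319, 305) predicted. The jaws straddle it, so I grasp.

Request:
carry_out(
  xyz=[
    [-0.006, -0.011, 0.35],
    [0, 0, 0.355],
    [0, 0, 0],
    [0, 0, 0],
  ],
  dr=[
    [0, 0, 0.15],
    [0, 0, 0],
    [0, 0, 0],
    [0, 0, 0],
  ],
)

```text
time: 25.82
tool_pos: [537.6, 204.4, 86.2]
tcp_rot: [3.14, -0.001, 1.38]
contact_force: [0.7, 0.3, -0.2]
grip_width: 91.7
```

Request:
carry_out(
  xyz=[
    [0, 0, 0],
    [0, 0, 0],
    [0, 0, 0],
    [0, 0, 0],
    [0, 0, 0],
    [0, 0, 0],
    [0, 0, 0],
    [0, 0, 0],
  ],
  dr=[
    [0, 0, 0],
    [0, 0, 0],
    [0, 0, 0],
    [0, 0, 0],
    [0, 0, 0],
    [0, 0, 0],
    [0, 0, 0],
    [0, 0, 0],
  ],
  gripper=-1,
)

```text
time: 26.82
tool_pos: [536.8, 204.3, 85.0]
tcp_rot: [-3.141, 0.0, 1.38]
contact_force: [-0.2, 0.4, -0.4]
grip_width: 29.7
```

Request:
carry_out(
  xyz=[
    [0, 0, -0.2],
    [0, 0, -0.4],
    [0, 0, -0.5],
    [0, 0, -0.5],
    [0, 0, -0.5],
    [0, 0, -0.4],
    [0, 0, 0],
    [0, 0, 0],
  ],
  dr=[
    [0, 0, 0],
    [0, 0, 0],
    [0, 0, 0],
    [0, 0, 0],
    [0, 0, 0],
    [0, 0, 0],
    [0, 0, 0],
    [0, 0, 0],
  ],
)

```text
time: 27.82
tool_pos: [536.3, 204.1, 234.3]
tcp_rot: [-3.14, 0.001, 1.38]
contact_force: [-1.6, 0.6, -2.0]
grip_width: 30.0
```

```bash
sed -i 's/print("dr z units",round(-dy\/8,3))/print("dr z units",round(-dy\/8,3)); a=np.radians(float(sys.argv[4])); d=t-p; print("after turn: x",round((-np.sin(a)*d[0]+np.cos(a)*d[1])\/60,3),"y",round((np.cos(a)*d[0]+np.sin(a)*d[1])\/60,3))/' go.py; python3 go.py 592.1 -206.2 236 3.95
```

```text
t 27.82 pos [536.3 204.1 234.3] yaw jaw -10.92 tilt [-0.07 -0.02] F [-1.6  0.6 -2. ] w 30.0
units [-6.539  2.208 -0.027]
dr z units -1.859
after turn: x -6.886 y 0.456
```

Request:
carry_out(
  xyz=[
    [0, 0, 0],
    [0, 0, 0],
    [-0.4, 0.056, 0],
    [-0.8, 0.08, 0],
    [-0.9, 0.08, 0],
    [-0.9, 0.08, 0],
    [-0.9, 0.08, 0],
    [-0.9, 0.08, 0],
  ],
  dr=[
    [0, 0, -0.93],
    [0, 0, -0.93],
    [0, 0, 0],
    [0, 0, 0],
    [0, 0, 0],
    [0, 0, 0],
    [0, 0, 0],
    [0, 0, 0],
  ],
)

```text
time: 28.82
tool_pos: [583.5, -82.8, 233.6]
tcp_rot: [-3.139, -0.001, 1.64]
contact_force: [-0.1, 1.2, -3.5]
grip_width: 29.7
```

Request:
carry_out(
  xyz=[
    [-0.9, 0, 0],
    [-0.7, 0, 0],
    [-0.4, 0, 0],
    [-0.086, 0, 0],
    [0, 0, 0],
    [0, 0, 0],
  ],
  dr=[
    [0, 0, 0],
    [0, 0, 0],
    [0, 0, 0],
    [0, 0, 0],
    [0, 0, 0],
    [0, 0, 0],
  ],
)

```text
time: 29.58
tool_pos: [592.8, -204.3, 235.2]
tcp_rot: [-3.142, -0.0, 1.642]
contact_force: [0.2, -0.3, -1.3]
grip_width: 30.1
```

```bash
python3 go.py 592.1 -206.2 90 3.95
```

```text
t 29.57 pos [ 592.8 -204.3  235.2] yaw jaw 4.06 tilt [-0.    0.03] F [ 0.2 -0.3 -1.3] w 30.1
units [-0.031 -0.014  2.421]
dr z units 0.014
after turn: x -0.03 y -0.014
```

Request:
carry_out(
  xyz=[
    [-0.031, -0.014, 0.3],
    [0, 0, 0.5],
    [0, 0, 0.6],
    [0, 0, 0.6],
    [0, 0, 0.42],
    [0, 0, 0],
    [0, 0, 0],
    [0, 0, 0],
  ],
  dr=[
    [0, 0, 0.014],
    [0, 0, 0],
    [0, 0, 0],
    [0, 0, 0],
    [0, 0, 0],
    [0, 0, 0],
    [0, 0, 0],
    [0, 0, 0],
  ],
)

```text
time: 30.58
tool_pos: [592.9, -208.1, 91.7]
tcp_rot: [3.139, 0.002, 1.638]
contact_force: [-0.6, 0.1, -1.7]
grip_width: 29.8
```

Request:
carry_out(
  xyz=[
    [0.03, -0.01, 0.1],
    [0, 0, 0.04],
    [0, 0, 0],
    [0, 0, 0],
  ],
  dr=[
    [0, 0, 0],
    [0, 0, 0],
    [0, 0, 0],
    [0, 0, 0],
  ],
)

```text
time: 31.08
tool_pos: [591.3, -206.3, 81.6]
tcp_rot: [3.141, 0.0, 1.638]
contact_force: [-0.0, -0.7, -1.0]
grip_width: 30.4
```

Request:
carry_out(
  xyz=[
    [0, 0, 0.02],
    [0, 0, 0],
    [0, 0, 0],
  ],
  dr=[
    [0, 0, 0],
    [0, 0, 0],
    [0, 0, 0],
  ],
)

```text
time: 31.45
tool_pos: [591.4, -206.4, 81.0]
tcp_rot: [3.141, 0.001, 1.638]
contact_force: [-2.6, 0.0, 5.8]
grip_width: 30.1
```

Contact. Release and retreat.

Request:
carry_out(
  xyz=[
    [0, 0, 0],
    [0, 0, 0],
    [0, 0, 0],
    [0, 0, 0],
    [0, 0, 0],
    [0, 0, 0],
    [0, 0, 0],
    [0, 0, 0],
  ],
  dr=[
    [0, 0, 0],
    [0, 0, 0],
    [0, 0, 0],
    [0, 0, 0],
    [0, 0, 0],
    [0, 0, 0],
    [0, 0, 0],
    [0, 0, 0],
  ],
  gripper=1,
)

```text
time: 32.45
tool_pos: [591.3, -206.2, 80.4]
tcp_rot: [3.141, 0.0, 1.638]
contact_force: [-0.2, -0.6, 0.0]
grip_width: 91.9
```

Request:
carry_out(
  xyz=[
    [0, 0, -0.3],
    [0, 0, -0.6],
    [0, 0, -0.6],
    [0, 0, -0.6],
    [0, 0, -0.5],
    [0, 0, -0.2],
    [0, 0, 0],
    [0, 0, 0],
  ],
  dr=[
    [0, 0, 0],
    [0, 0, 0],
    [0, 0, 0],
    [0, 0, 0],
    [0, 0, 0],
    [0, 0, 0],
    [0, 0, 0],
    [0, 0, 0],
  ],
)

```text
time: 33.45
tool_pos: [590.7, -205.9, 247.0]
tcp_rot: [-3.14, -0.001, 1.638]
contact_force: [-0.4, 0.4, -0.1]
grip_width: 92.1
```

```bash
python3 go.py 533.3 144.7 190 -5
python3 - <<'E'
from h import *
from plant import capture
c=capture("scene");cv2.imwrite("pics/s8.png",c["image"])
E
```

```text
t 33.45 pos [ 590.7 -205.9  247. ] yaw jaw 3.85 tilt [-0.12  0.06] F [-0.4  0.4 -0.1] w 92.1
units [ 5.894 -0.561  0.958]
dr z units 1.106
after turn: x 5.738 y -1.463
```

View pics/s8.png

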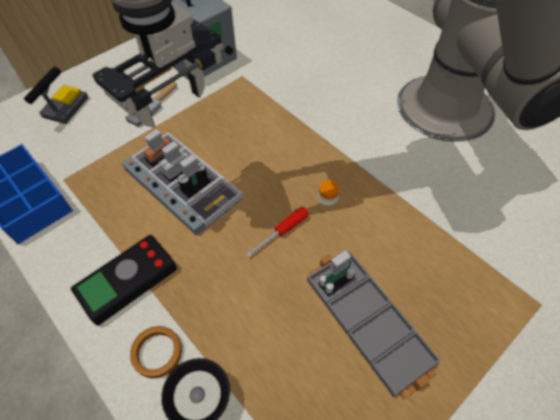

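Three modules are standing in the rack. The last is the fourcap, in the cradle near (338, 272).

Request:
carry_out(
  xyz=[
    [0.5, -0.08, 0],
    [0.9, -0.08, 0],
    [0.9, -0.08, 0],
    [0.9, -0.08, 0],
    [0.9, -0.08, 0],
    [0.9, -0.08, 0],
    [0.6, -0.08, 0],
    [0.294, 0, 0.3],
  ],
  dr=[
    [0, 0, 0],
    [0, 0, 0],
    [0, 0, 0],
    [0, 0, 0],
    [0, 0, 0],
    [0, 0, 0],
    [0, 0, 0],
    [0, 0, 0],
  ],
)

```text
time: 34.5
tool_pos: [533.7, 146.6, 230.3]
tcp_rot: [3.14, -0.0, 1.64]
contact_force: [0.2, -0.5, 0.8]
grip_width: 91.8
```

Request:
carry_out(
  xyz=[
    [0, 0, 0.3],
    [0, 0, 0.36],
    [0, 0, 0],
    [0, 0, 0],
  ],
  dr=[
    [0, 0, 0.55],
    [0, 0, 0.55],
    [0, 0, 0],
    [0, 0, 0],
  ],
)

```text
time: 35.0
tool_pos: [534.2, 144.3, 191.0]
tcp_rot: [3.142, 0.0, 1.486]
contact_force: [0.3, -0.0, -0.3]
grip_width: 91.9
```

```bash
python3 go.py 533.3 144.7 135 -5
```

```text
t 35.0 pos [534.2 144.3 191. ] yaw jaw -4.87 tilt [ 0. -0.] F [ 0.3 -0.  -0.3] w 91.9
units [ 0.005 -0.016  0.933]
dr z units 0.016
after turn: x 0.004 y -0.016
```

Request:
carry_out(
  xyz=[
    [0.005, -0.016, 0.4],
    [0, 0, 0.35],
    [0, 0, 0.17],
    [0, 0, 0],
    [0, 0, 0],
  ],
  dr=[
    [0, 0, 0.016],
    [0, 0, 0],
    [0, 0, 0],
    [0, 0, 0],
    [0, 0, 0],
  ],
)

```text
time: 35.62
tool_pos: [533.8, 144.8, 136.6]
tcp_rot: [3.14, -0.0, 1.482]
contact_force: [0.1, 0.2, -0.9]
grip_width: 91.6
```

```bash
python3 go.py 533.3 144.7 94 -5;python3 - <<'E'
from h import *
from plant import capture
c=capture("wrist");cv2.imwrite("pics/w9.png",cv2.resize(c["image"][150:340,170:390],None,fx=3,fy=3))
print((proj(c,[[533.3,144.7,104]],True)-[170,150])*3)
E
```

```text
t 35.62 pos [533.8 144.8 136.6] yaw jaw -5.07 tilt [0.11 0.01] F [ 0.1  0.2 -0.9] w 91.6
units [-0.003 -0.009  0.709]
dr z units -0.009
after turn: x -0.003 y -0.007
[[319.50879409 303.44710423]]
```

View pics/w9.png

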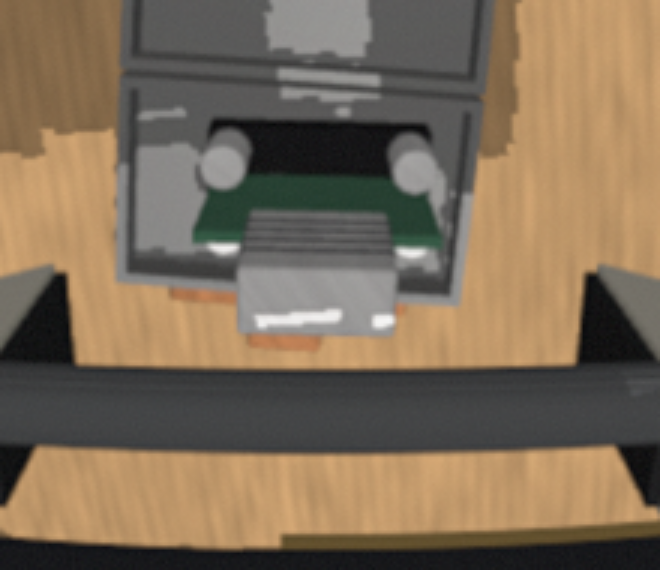

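The block is centred at (317, 300), with (319, 303) predicted. Grasp.

Request:
carry_out(
  xyz=[
    [-0.003, -0.009, 0.35],
    [0, 0, 0.355],
    [0, 0, 0],
    [0, 0, 0],
  ],
  dr=[
    [0, 0, 0.08],
    [0, 0, 0],
    [0, 0, 0],
    [0, 0, 0],
  ],
)

```text
time: 36.17
tool_pos: [533.2, 144.7, 94.3]
tcp_rot: [3.14, -0.0, 1.471]
contact_force: [0.1, -0.5, 0.7]
grip_width: 91.7
```

Request:
carry_out(
  xyz=[
    [0, 0, 0],
    [0, 0, 0],
    [0, 0, 0],
    [0, 0, 0],
    [0, 0, 0],
    [0, 0, 0],
    [0, 0, 0],
    [0, 0, 0],
  ],
  dr=[
    [0, 0, 0],
    [0, 0, 0],
    [0, 0, 0],
    [0, 0, 0],
    [0, 0, 0],
    [0, 0, 0],
    [0, 0, 0],
    [0, 0, 0],
  ],
  gripper=-1,
)

```text
time: 37.17
tool_pos: [532.5, 144.6, 93.2]
tcp_rot: [-3.141, 0.0, 1.471]
contact_force: [-0.6, -1.1, -0.2]
grip_width: 30.1
```

Request:
carry_out(
  xyz=[
    [0, 0, -0.2],
    [0, 0, -0.4],
    [0, 0, -0.5],
    [0, 0, -0.5],
    [0, 0, -0.5],
    [0, 0, -0.4],
    [0, 0, 0],
    [0, 0, 0],
  ],
  dr=[
    [0, 0, 0],
    [0, 0, 0],
    [0, 0, 0],
    [0, 0, 0],
    [0, 0, 0],
    [0, 0, 0],
    [0, 0, 0],
    [0, 0, 0],
  ],
)

```text
time: 38.17
tool_pos: [532.0, 144.6, 242.4]
tcp_rot: [-3.14, 0.0, 1.471]
contact_force: [0.2, 0.0, -1.5]
grip_width: 30.0
```

```bash
python3 go.py 588 -146.4 243 3.95
```

```text
t 38.17 pos [532.  144.6 242.4] yaw jaw -5.72 tilt [-0.08 -0.01] F [ 0.2  0.  -1.5] w 30.0
units [-4.733  1.413 -0.01 ]
dr z units -1.209
after turn: x -4.903 y 0.597
```

Request:
carry_out(
  xyz=[
    [0, 0, 0],
    [0, 0, 0],
    [-0.4, 0.097, 0],
    [-0.8, 0.1, 0],
    [-0.9, 0.1, 0],
    [-0.9, 0.1, 0],
    [-0.9, 0.1, 0],
    [-0.6, 0.1, 0],
  ],
  dr=[
    [0, 0, -0.605],
    [0, 0, -0.605],
    [0, 0, 0],
    [0, 0, 0],
    [0, 0, 0],
    [0, 0, 0],
    [0, 0, 0],
    [0, 0, 0],
  ],
)

```text
time: 39.17
tool_pos: [586.4, -124.6, 241.4]
tcp_rot: [-3.139, -0.001, 1.638]
contact_force: [0.7, 0.5, -1.9]
grip_width: 29.8
```

Request:
carry_out(
  xyz=[
    [-0.3, 0, 0],
    [-0.103, 0, 0],
    [0, 0, 0],
    [0, 0, 0],
  ],
  dr=[
    [0, 0, 0],
    [0, 0, 0],
    [0, 0, 0],
    [0, 0, 0],
  ],
)

```text
time: 39.67
tool_pos: [588.5, -145.0, 243.4]
tcp_rot: [3.142, -0.0, 1.641]
contact_force: [-0.8, 0.4, -0.8]
grip_width: 30.1
```

```bash
python3 go.py 588 -146.4 98 3.95
```

```text
t 39.67 pos [ 588.5 -145.   243.4] yaw jaw 4.05 tilt [0.   0.02] F [-0.8  0.4 -0.8] w 30.1
units [-0.024 -0.011  2.423]
dr z units 0.012
after turn: x -0.023 y -0.011
```

Request:
carry_out(
  xyz=[
    [-0.024, -0.011, 0.3],
    [0, 0, 0.5],
    [0, 0, 0.6],
    [0, 0, 0.6],
    [0, 0, 0.42],
    [0, 0, 0],
    [0, 0, 0],
    [0, 0, 0],
  ],
  dr=[
    [0, 0, 0.012],
    [0, 0, 0],
    [0, 0, 0],
    [0, 0, 0],
    [0, 0, 0],
    [0, 0, 0],
    [0, 0, 0],
    [0, 0, 0],
  ],
)

```text
time: 40.67
tool_pos: [588.9, -147.9, 99.7]
tcp_rot: [3.139, 0.001, 1.639]
contact_force: [0.4, -0.1, -1.4]
grip_width: 29.7
```

Request:
carry_out(
  xyz=[
    [0.03, -0.005, 0.1],
    [0, 0, 0.04],
    [0, 0, 0],
    [0, 0, 0],
  ],
  dr=[
    [0, 0, 0],
    [0, 0, 0],
    [0, 0, 0],
    [0, 0, 0],
  ],
)

```text
time: 41.18
tool_pos: [587.6, -146.1, 89.7]
tcp_rot: [3.141, 0.0, 1.638]
contact_force: [0.6, 0.1, -1.9]
grip_width: 29.7
```

Request:
carry_out(
  xyz=[
    [0, 0, 0.02],
    [0, 0, 0],
    [0, 0, 0],
  ],
  dr=[
    [0, 0, 0],
    [0, 0, 0],
    [0, 0, 0],
  ],
)

```text
time: 41.55
tool_pos: [587.8, -146.2, 89.1]
tcp_rot: [3.141, 0.0, 1.638]
contact_force: [-1.5, 0.3, 4.7]
grip_width: 29.7
```

Request:
carry_out(
  xyz=[
    [0, 0, 0],
    [0, 0, 0],
    [0, 0, 0],
    [0, 0, 0],
    [0, 0, 0],
    [0, 0, 0],
    [0, 0, 0],
    [0, 0, 0],
  ],
  dr=[
    [0, 0, 0],
    [0, 0, 0],
    [0, 0, 0],
    [0, 0, 0],
    [0, 0, 0],
    [0, 0, 0],
    [0, 0, 0],
    [0, 0, 0],
  ],
  gripper=1,
)

```text
time: 42.55
tool_pos: [587.6, -146.1, 88.5]
tcp_rot: [3.141, 0.0, 1.638]
contact_force: [0.6, 0.7, -1.2]
grip_width: 91.8
```

Request:
carry_out(
  xyz=[
    [0, 0, -0.3],
    [0, 0, -0.6],
    [0, 0, -0.6],
    [0, 0, -0.6],
    [0, 0, -0.6],
    [0, 0, -0.4],
    [0, 0, 0],
    [0, 0, 0],
  ],
  dr=[
    [0, 0, 0],
    [0, 0, 0],
    [0, 0, 0],
    [0, 0, 0],
    [0, 0, 0],
    [0, 0, 0],
    [0, 0, 0],
    [0, 0, 0],
  ],
)

```text
time: 43.55
tool_pos: [587.1, -145.9, 273.1]
tcp_rot: [-3.14, -0.001, 1.638]
contact_force: [0.3, 0.5, -0.2]
grip_width: 91.5
```

Request:
carry_out(
  xyz=[
    [-0.5, 0, 0],
    [-0.9, 0, 0],
    [-0.9, 0, 0],
    [-0.7, 0, 0],
    [-0.3, 0, 0],
    [0, 0, 0],
    [0, 0, 0],
  ],
  dr=[
    [0, 0, 0],
    [0, 0, 0],
    [0, 0, 0],
    [0, 0, 0],
    [0, 0, 0],
    [0, 0, 0],
    [0, 0, 0],
  ],
)

```text
time: 44.42
tool_pos: [600.9, -342.5, 273.4]
tcp_rot: [-3.14, -0.002, 1.639]
contact_force: [-0.3, 0.1, 0.4]
grip_width: 91.7
```

Run:
```python
from h import *
from plant import capture
import pickle
c=capture("wrist");pickle.dump(c,open("wf.pkl","wb"));cv2.imwrite("pics/wf.png",cv2.resize(c["image"][0:240,170:410],None,fx=2.5,fy=2.5,interpolation=cv2.INTER_CUBIC))
c=capture("side");cv2.imwrite("pics/df.png",cv2.resize(c["image"][80:210,200:400],None,fx=4,fy=4,interpolation=cv2.INTER_CUBIC))
```

```text
(no output)
```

View pics/wf.png

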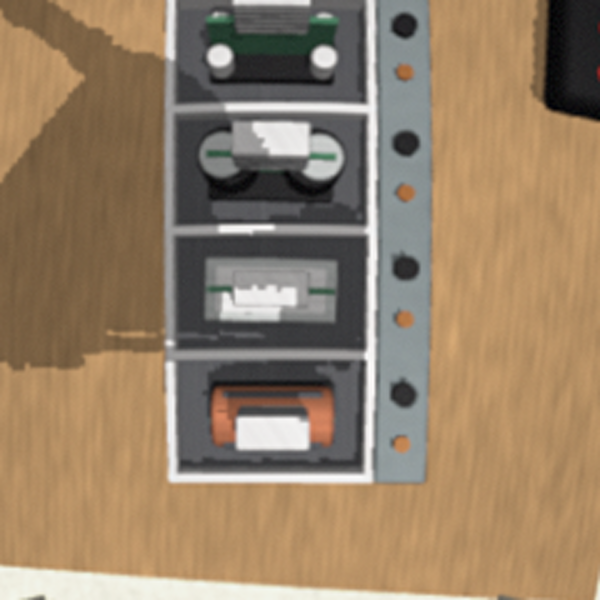

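View pics/df.png

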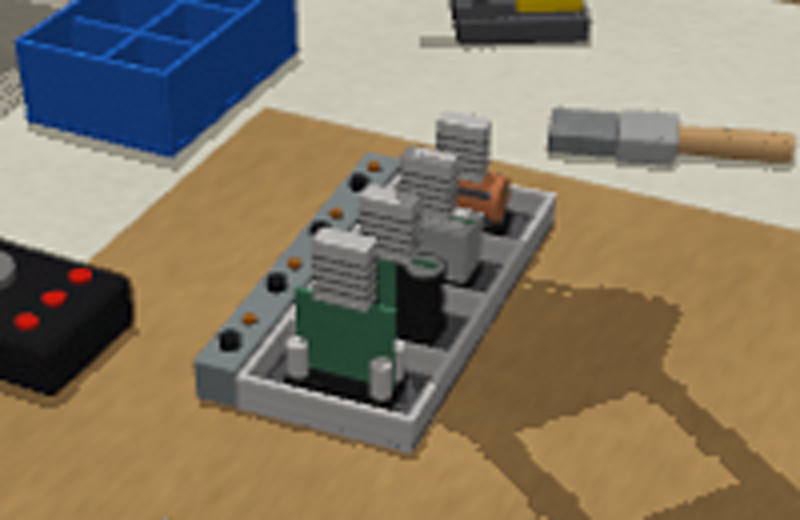

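Run:
```python
from h import *
import pickle
np.set_printoptions(precision=1,suppress=True)
c=pickle.load(open("wf.pkl","rb"));a=np.radians(3.95);R=np.array([[np.cos(a),-np.sin(a)],[np.sin(a),np.cos(a)]])
for n,u,z in[("coil",(273,433),78),("shield",(271,289),85),("twin",(271,145),92),("four cut",(271,2),100)]:
    p=plane(c,np.array(u)/2.5+[170,0],z,True)[0,:2]; print(n,p,"rack frame",R.T@(p-[594.2,-236.2]))
```

```text
coil [ 601.2 -325.1] rack frame [  0.8 -89.1]
shield [ 596.3 -266. ] rack frame [  0.  -29.9]
twin [ 592.4 -209.1] rack frame [ 0.1 27.2]
four cut [ 588.5 -151.4] rack frame [ 0.2 84.9]
```

Run:
```python
from plant import close_job
print(close_job())
```

```text
the job is handed in; nothing more can be done
None
```

All four modules are in the test rack in reverse order, released, and I handed the job in at about 44 s with no verdict reported back. From the rightmost bay leftwards the order is coil, shield, twincan, fourcap.

- **Set-down:** I lowered each module in small steps until the wrist felt the bay floor (about 6–14 N above the hanging load), then opened the jaws. The grasp and set-down heights differed by about 4 mm each time, as the cradle and bay floors should.
- **Position check:** the last wrist view put coil at (0.8, −89.1), shield at (0.0, −29.9) and twincan at (0.1, 27.2) mm in the rack frame. All are within 3 mm of their bay centres.
- **Weaker check:** fourcap's top was cut off at the image edge. The 84.9 mm I read along the row is from its visible part only. Its release pose was within about 1 mm of the bay centre.
- **Upright:** the final side view showed all four standing upright, with the arm clear of them.

No check failed. I did not measure the modules' tilt or turn after release.

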